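# Vent the sherd analyser and hold its sprung lid at the marker

### The job

Vent the sherd analyser: pull the round knob on its side deck straight up to its stop, then push it fully home. Then lift the sprung lid by its bar handle until the pointer pin on the lid's side lines up with the marker on the arc beside it, and finish while holding the handle steady there (the lid springs shut if let go), so that a colleague can put a sherd in. Leave the marker, finds tray, mug and brush where they are.

Things in the scene. Friction and masses are not known exactly. Their poses are not given: they have to be found in the camera images.
- analyser: grey bench instrument, fixed. Origin: under the centre of its open-topped chamber, on the table; x from front (robot side) to hinge side, y left, z up. Chamber 240 x 240 x 110 high under the lid. Right of it (y -120 to -240) a side deck 220 (x) x 120 x 70 high with the vent knob. Left, in plane y=+145, an upright arc band, radius 158-172 about the hinge, 0 to 67 deg, top 275 above the table
- vent (a joint): height of the vent knob, m: 0 = home (down), 0.030 = pulled up to its stop. A detent snaps it towards the nearer end; about 8 N to move it off either end; it stays at either end. Knob: black, round, upright axis, head 30 dia x 34 tall, its underside 12 above the side deck when home, on a 14 dia steel stem
- vent_grip (a point): middle of the vent knob's head, on its axis, moves with it; 99 above the table when home, the knob's top is 17 higher
- lid_angle (a joint): opening angle of the lid, rad: 0 = shut, grows as its front edge rises, stop at 1.3. Sprung shut: with its weight it takes about 6 N at the handle to start and 7 to 10 N along its arc at the marker's angles (10 to 22 N if pushed straight up); it falls shut if released.
- lid_hinge (a point): middle of the lid's hinge axis, which is level and runs along the analyser's y axis at its far (+x) edge, 116 above the table, 115 from the analyser's origin in x
- lid_handle (a point): steel bar handle on the lid near its front edge: round bar 14 dia, 140 long along its y (parallel to the hinge), on 12 dia posts at y -62 and +62. Origin: middle of the bar, 185 from the hinge axis along the lid and 52 along its normal, 44 above the lid's face. x along the lid to the hinge, z the normal. A tool pointing down can pinch it across; it turns between the pads as the lid rises
- lid_pointer (a point): end of the pointer, a steel pin 8 dia sticking out sideways from the lid's left edge in the plane of the arc, 135 from the hinge axis; its axes are the lid's (x along the lid towards the hinge)
- marker (a joint): angle of the marker on the arc, rad, measured as the lid's angle: pointer and marker are in line when lid_angle equals marker. Between 0.52 and 0.87; stiff, must not be moved
- marker_tip (a point): inner end of the marker's point, 148 from the hinge axis in the plane of the arc; the pin passes just inside it. The marker is a small black block, 26 x 24 x 12, clamped on the arc band, with a 6 thick point facing the hinge. Its x axis points to the hinge axis
- finds_tray: bystander: shallow cardboard tray with a few sherds, 160 x 120 x 35 high, origin under its centre
- mug: bystander: white ceramic mug, 76 dia x 90 high, origin under its centre
- brush: bystander: small hand brush lying on the table
- lid: the lid: white plate 235 (hinge to front) x 236 x 12, with its bar handle and pointer pin. Origin on the hinge axis; x along the lid from front to hinge, z its normal, y left

How it is judged:
On the way, in this order (a step that is already met when the one before it is completed fails the run):
1. the vent knob is pulled up to its stop (value of joint vent above 0.026 m), for 0.1 s.
2. the vent knob is pushed fully home (value of joint vent below 0.003 m), for 0.1 s.
3. the lid is being lifted by its handle (value of joint lid_angle above 0.15 rad and contact force between the fingers and lid above 1 N and distance between the grasp point and lid_handle below 0.06 m), for 0.1 s.
At the end, for the whole second after the job is handed in: The vent knob is home (within 3 mm), and the lid is held still by the fingers on its bar handle (over 2 N, tool within 60 mm of the bar's middle), within 0.06 rad (3.4 degrees) of the marker's angle, through the last second (angle between the x axis of lid_pointer and the x axis of marker_tip, either way round below 0.06 rad and velocity of joint lid_angle between -0.05 and 0.05 rad/s and contact force between the fingers and lid above 2 N and distance between the grasp point and lid_handle below 0.06 m and contact force between lid and mug below 0.1 N and contact force between lid and brush below 0.1 N and value of joint vent below 0.003 m); the arm keeps its last pose, push and grip.
It fails at once if the lid is opened while the vent knob is out (value of joint lid_angle above 0.1 rad and value of joint vent above 0.005 m).
It fails at once if the marker is shifted (distance of marker_tip from where it was at the start of the episode above 0.008 m).
It fails at once if the finds tray is disturbed (distance of finds_tray from where it was at the start of the episode above 0.03 m).
It fails at once if the mug is disturbed (distance of mug from where it was at the start of the episode above 0.03 m).
It fails at once if the brush is disturbed (distance of brush from where it was at the start of the episode above 0.03 m).
It also fails if it takes over 58 s, if anything falls off the work surface, if the arm or the gripper's body presses on something with over 40 N, if the wrist force passes 120 N, or if a joint passes its speed limit or range.

### The arm

A 6-joint arm with a two-finger parallel gripper is mounted at the origin on the work surface. World frame = base frame: x ahead of the robot, y to its left, z up, the work surface at z = 0. Lengths are in m, angles in rad, forces in N, time in s.
With the tool pointing down it reaches from about 0.35 to 0.975 m from the base axis. Payload 4.9 kg.
Tool frame: the origin (TCP) lies between the finger pads, 19 mm behind the fingertips; this is the grasp point; z points along the fingers, x is the direction in which the jaws open and shut, and the axes are right-handed (so a half turn about z gives the same grasp; the last joint's range is limited). The gripper opens to 85 mm and grips with 20 to 120 N. Pads are 22 mm wide; open, the fingers measure 114 mm over their backs; the gripper's body (76 mm by 85 mm) begins 54 mm behind the grasp point. The pads swing forward as they close: fully open they stand 13 mm farther back than shut.
Start: joints at [1.11, 0.053, 1.613, -0, 1.476, -0.119], TCP at [0.209, 0.589, 0.25] pointing down, gripper open.
Joint ranges: [-3.01, 3.01], [-1.01, 2.22], [0.06, 2.58], [-1.02, 4.17], [0.09, 2.62], [-3.14, 3.14]. Speed limits (rad/s): [2.57, 2.57, 3.14, 3.14, 3.14, 3.14].

### API

Orientations are given as a unit quaternion [w, x, y, z].
In Python, from plant import manip, imaging gives the robot as it stands.
- The arm moves only by the shell command python3 -m pendant 'ROWS'. ROWS is JSON, a list that holds one entry, the list of rows, each a list of 7 numbers: the turn, a rotation vector about the world's x, y, z in units of pi rad (1.0 is pi rad), then the shift along the world's x, y, z in units of 250 mm (1.0 is 250 mm), then the opening, from 0 (shut) to 1 (fully open). In form: [[[ax, ay, az, tx, ty, tz, claw], ...]]. A call has 1 to 20 rows; each row shifts and turns the commanded pose from where the row before left it; what a row does not reach is not made up. A row lasts 1/8 s, in which the tool goes at most 62.5 mm and 10.7 degrees, less where a joint would pass 70% of its speed; a pose out of reach is approached as far as the arm can. A call with a number of a shift or a turn outside -1 to 1 is refused whole. A call with a gripper value outside its range is refused whole. The fingers move at their own pace and stop on an object; the grip force is fixed at half the most. Time passes only in rows, so rows that do not move let the fingers close. It gives the time, the measured TCP pose, the force and the opening at its end, in the units of the state.
- manip.state(): the state, without advancing time (a new reading comes with each control period).
- imaging.grab_frame(name): name is "side" or "top" or "wrist"; returns a dict with "frame" (480x640x3 uint8, blue, green, red), "mtx" (3x3 intrinsics, pixels), "world_to_cam" (4x4, takes a point from world to camera coordinates). Camera axes: x right, y down, z forward; pixel columns grow to the right and rows downward; lengths in m; the calibration is good to about 2 mm. A picture is of the moment at which its call begins. There is no depth.
- manip.job_done(): hands the job in, once; it reports no verdict.
The state is a dict: "time": time; "joint_pos": joint angles; "joint_vel": joint speeds; "joint_efforts": joint torques, N m; "tool_pos": TCP position; "tool_rot": TCP orientation; "contact_force": force on the tool from outside, world axes, zero at the start; "ft_torque": the same for the moment, N m; "gripper_width": opening from 0.0 (shut) to 1.0 (fully open).
Only numpy, scipy, OpenCV 4.12 (cv2) and the standard library are available. Lean on these libraries where they do the work, as an engineer would, in place of code of your own. Each camera call takes 0.05 s, during which the arm holds its last target. There are 200 camera calls.

## Working session

There is one attempt and no reset: what is moved stays moved. The work goes in short steps, Python scripts to look and compute and a shell command to move; the robot and the scene stay as the last step left them, time stands still between calls to the robot, and variables do not carry over. Pictures are saved under pics/ and viewed, about 8 in all and at most 12, crops included, and the job is handed in when it is done.

```bash
mkdir -p pics
cat > h.py <<'E'
import numpy as np,cv2
from plant import manip,imaging
def grab(n,f):
    d=imaging.grab_frame(n);cv2.imwrite('pics/'+f,d['frame']);np.savez('pics/'+f[:-4]+'.npz',**{k:d[k] for k in('frame','mtx','world_to_cam')});return d
def load(f): return np.load('pics/'+f+'.npz')
def ray(d,u,v):
    T=d['world_to_cam'];R=T[:3,:3];c=-R.T@T[:3,3];r=R.T@np.linalg.inv(d['mtx'])@[u,v,1];return c,r/np.linalg.norm(r)
def onz(d,u,v,z):
    c,r=ray(d,u,v);return c+r*(z-c[2])/r[2]
def proj(d,p):
    q=d['world_to_cam']@np.append(p,1);q=d['mtx']@q[:3];return q[:2]/q[2]
def tri(obs):
    A=0;b=0
    for d,u,v in obs:
        c,r=ray(d,u,v);M=np.eye(3)-np.outer(r,r);A=A+M;b=b+M@c
    return np.linalg.solve(A,b)
E
python3 -c "
from h import *
print(manip.state())
for n in('top','side'):
    d=grab(n,n+'0.png');T=d['world_to_cam'];print(n,-T[:3,:3].T@T[:3,3],T[2,:3])
"
```

```text
{'time': 0.0, 'joint_pos': array([ 1.10999786e+00,  5.33865813e-02,  1.61429365e+00, -2.84428466e-05,
        1.47598773e+00, -1.18984243e-01]), 'joint_vel': array([-9.93672149e-04, -8.96312327e-04, -6.02326040e-04,  7.37536468e-04,
       -2.65746206e-03,  3.03916302e-05]), 'joint_efforts': array([-1.71230590e-04, -3.93691134e+01, -3.70174062e+01, -2.07357944e-04,
        7.12971363e-03, -7.77281429e-06]), 'tool_pos': array([0.20923474, 0.58831843, 0.24874476]), 'tool_rot': array([ 5.05835656e-04,  8.17065759e-01,  5.76543552e-01, -9.06123851e-04]), 'contact_force': array([-7.18640360e-04,  1.40401989e+00,  1.77160607e-01]), 'ft_torque': array([-0.02139978,  0.01067773, -0.03751904]), 'gripper_width': 1.0026110162787698}
top [0.40662257 0.00440805 1.26764426] [ 0.14419023  0.0044714  -0.98953989]
side [-0.27484449 -0.89617816  0.86183661] [ 0.57669662  0.64156154 -0.50578631]
```

View pics/top0.png

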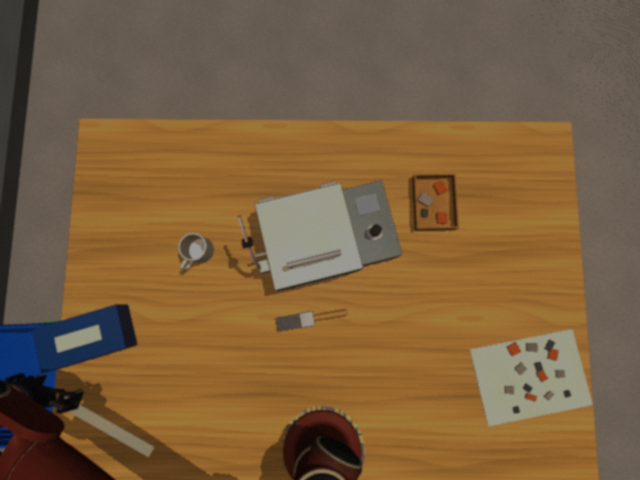

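View pics/side0.png

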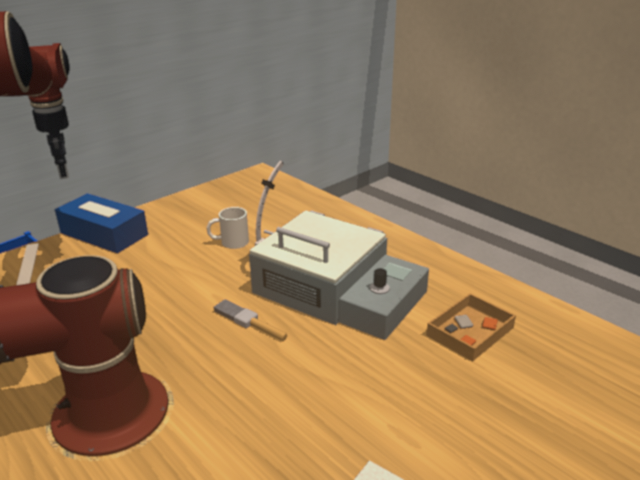

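Top view: the lid is near (308,238), the knob head near (375,231), the bar runs (284,267)–(340,252), and the marker is near (247,242). Side view: the knob is at (380,278), the bar runs (280,233)–(328,247), and the marker is at (268,184).

Run:
```python
from h import *
t=load('top0');s=load('side0')
def blob(d,x0,y0,x1,y1,f):
    im=d['frame'][y0:y1,x0:x1].astype(int);m=f(im).astype(np.uint8)
    n,l,st,c=cv2.connectedComponentsWithStats(m);i=1+np.argmax(st[1:,4]);print('blob',st[i],c[i]+[x0,y0]);return c[i]+[x0,y0],(l==i)
lid,m=blob(t,230,170,375,300,lambda i:(i.min(2)>135))
ys,xs=np.nonzero(m);r=cv2.minAreaRect(np.c_[xs+230,ys+170].astype(np.float32));B=cv2.boxPoints(r);P=np.array([onz(t,u,v,.122) for u,v in B])
print('lid',B.round(1).tolist(),P.round(4).tolist(),'sides',np.linalg.norm(P-np.roll(P,1,0),axis=1).round(4))
dark=lambda th:(lambda i:i.max(2)<th)
kt,_=blob(t,362,218,390,245,dark(60)); ks,_=blob(s,368,264,392,290,dark(60))
mt,_=blob(t,238,234,256,252,dark(50)); ms,_=blob(s,258,174,278,194,dark(60))
print('knob',tri([(t,*kt),(s,*ks)]),onz(t,*kt,.105)); mk=tri([(t,*mt),(s,*ms)]);print('marker',mk)
bt=[(286,267),(340,253)]
for u,v in bt: print('bar',onz(t,u,v,.168))
x=np.hstack([cv2.resize(t['frame'][170:300,225:405],None,fx=2.2,fy=2.2,interpolation=2),cv2.resize(s['frame'][150:280,220:400],None,fx=2.2,fy=2.2,interpolation=2)])
cv2.imwrite('pics/c1.png',x)
```

```text
blob [  28   15  103  103 6294] [308.92469018 235.3387353 ]
lid [[255.3000030517578, 205.1999969482422], [340.0, 184.0], [360.6000061035156, 266.6000061035156], [275.8999938964844, 287.79998779296875]] [[0.6559, 0.1827, 0.122], [0.7161, -0.0432, 0.122], [0.4945, -0.0978, 0.122], [0.4374, 0.1223, 0.122]] sides [0.2267 0.2338 0.2282 0.2274]
blob [ 8  7 11 11 94] [375.04255319 230.0212766 ]
blob [  7   6  11  17 145] [379.68275862 278.26206897]
blob [ 5  4  9  9 56] [247.48214286 242.73214286]
blob [ 5  7 10  6 26] [268.         183.61538462]
knob [ 0.59530777 -0.13891375  0.09290576] [ 0.59440995 -0.13834606  0.105     ]
marker [0.53972753 0.18102728 0.23546065]
bar [0.48820567 0.09357695 0.168     ]
bar [ 0.52477339 -0.0418237   0.168     ]
```

View pics/c1.png

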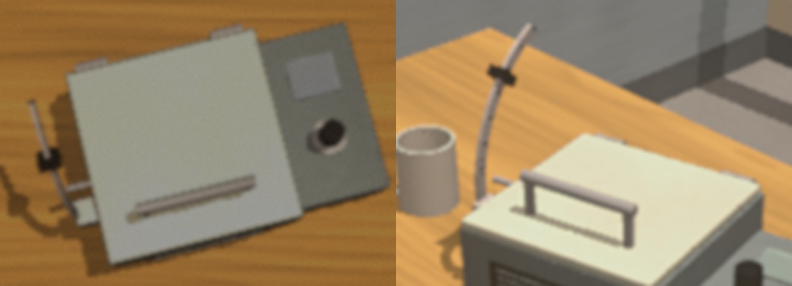

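```bash
python3 -m pendant '[[[0,0,-0.0193,0.0965,-0.1818,0.03,1],[0,0,-0.0193,0.0965,-0.1818,0.03,1],[0,0,-0.0193,0.0965,-0.1818,0.03,1],[0,0,-0.0193,0.0965,-0.1818,0.03,1],[0,0,-0.0193,0.0965,-0.1818,0.03,1],[0,0,-0.0193,0.0965,-0.1818,0.03,1],[0,0,-0.0193,0.0965,-0.1818,0.03,1],[0,0,-0.0193,0.0965,-0.1818,0.03,1],[0,0,-0.0193,0.0965,-0.1818,-0.03,1],[0,0,-0.0193,0.0965,-0.1818,-0.03,1],[0,0,-0.0193,0.0965,-0.1818,-0.03,1],[0,0,-0.0193,0.0965,-0.1818,-0.03,1],[0,0,-0.0193,0.0965,-0.1818,-0.03,1],[0,0,-0.0193,0.0965,-0.1818,-0.03,1],[0,0,-0.0193,0.0965,-0.1818,-0.03,1],[0,0,-0.0193,0.0965,-0.1818,-0.03,1],[0,0,0,0,0,0,1],[0,0,0,0,0,0,1]]]'
python3 - <<'E'
from h import *
d=grab('wrist','w1.png')
p=manip.state();print(p['tool_pos'],p['contact_force'])
from scipy.spatial.transform import Rotation as R
w,x,y,z=p['tool_rot'];print(R.from_quat([x,y,z,w]).as_matrix().round(3))
print(proj(d,[.595,-.139,.116]),proj(d,[.5065,.0259,.168]))
E
```

```text
time: 2.35
tool_pos: [0.5951, -0.138, 0.2494]
tool_rot: [-0.001, 0.992, 0.129, -0.001]
contact_force: [0.1, 0.1, 0.0]
gripper_width: 0.998
[ 0.59512675 -0.13749721  0.24989586] [0.77772999 0.48819008 0.17702981]
[[ 0.966  0.257 -0.   ]
 [ 0.257 -0.966  0.001]
 [-0.    -0.001 -1.   ]]
[312.84305813 226.96755924] [ 208.50119645 -158.10471894]
```

View pics/w1.png

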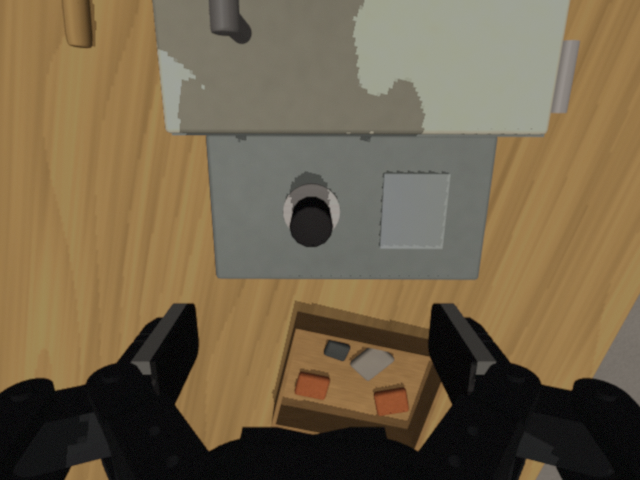

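The wrist view shows the knob top at (312,226), against a prediction of (313,227), so the position is confirmed. Next I descend and grip.

```bash
python3 -m pendant '[[[0,0,0,0,-0.004,-0.12,1],[0,0,0,0,0,-0.12,1],[0,0,0,0,0,-0.12,1],[0,0,0,0,0,-0.12,1],[0,0,0,0,0,-0.08,1],[0,0,0,0,0,-0.036,1],[0,0,0,0,0,0,1],[0,0,0,0,0,0,0],[0,0,0,0,0,0,0],[0,0,0,0,0,0,0],[0,0,0,0,0,0,0],[0,0,0,0,0,0,0],[0,0,0,0,0,0,0],[0,0,0,0,0,0,0],[0,0,0,0,0,0,0]]]'
```

```text
time: 4.28
tool_pos: [0.594, -0.1401, 0.1021]
tool_rot: [0.0, 0.992, 0.129, -0.002]
contact_force: [-9.2, -0.3, 8.3]
gripper_width: 0.332
```

```bash
python3 -m pendant '[[[0,0,0,0,0,0.02,0],[0,0,0,0,0,0.02,0],[0,0,0,0,0,0.02,0],[0,0,0,0,0,0.02,0],[0,0,0,0,0,0.02,0],[0,0,0,0,0,0.02,0],[0,0,0,0,0,0.014,0],[0,0,0,0,0,0,0],[0,0,0,0,0,0,0]]]'; python3 -c "
from h import *
d=grab('side','s1.png');cv2.imwrite('pics/s1c.png',cv2.resize(d['frame'][190:340,290:450],None,fx=3,fy=3))"
```

```text
time: 5.4
tool_pos: [0.5939, -0.14, 0.1323]
tool_rot: [0.0, 0.992, 0.129, -0.002]
contact_force: [-1.9, -4.0, -7.4]
gripper_width: 0.335
```

View pics/s1c.png

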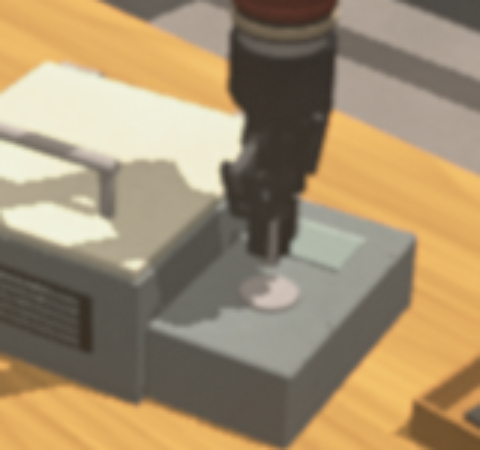

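The stem is exposed and the TCP rose 30.2 mm. I'll pull a little further to confirm it is on the stop, then push it home.

```bash
python3 -m pendant '[[[0,0,0,0,0,0.01,0],[0,0,0,0,0,0.006,0],[0,0,0,0,0,0,0]]]'
```

```text
time: 5.82
tool_pos: [0.5938, -0.14, 0.1324]
tool_rot: [0.0, 0.992, 0.129, -0.002]
contact_force: [7.2, -6.9, -24.3]
gripper_width: 0.336
```

It is against the stop: no further travel and the force rose to 24 N. Now pushing home.

```bash
python3 -m pendant '[[[0,0,0,0,0,-0.03,0],[0,0,0,0,0,-0.03,0],[0,0,0,0,0,-0.03,0],[0,0,0,0,0,-0.03,0],[0,0,0,0,0,-0.025,0],[0,0,0,0,0,-0.02,0],[0,0,0,0,0,0,0],[0,0,0,0,0,0,0]]]'
```

```text
time: 6.82
tool_pos: [0.5942, -0.1401, 0.102]
tool_rot: [0.0, 0.992, 0.129, -0.003]
contact_force: [-18.7, 0.8, 22.8]
gripper_width: 0.331
```

Back to the starting height under 23 N of push, so the knob is home. Releasing and moving above the bar.

```bash
python3 -m pendant '[[[0,0,0,0,0,0.012,0],[0,0,0,0,0,0,0.6],[0,0,0,0,0,0,1],[0,0,0,0,0,0,1],[0,0,0,0,0,0,1],[0,0,0,0,0,0.1,1],[0,0,0,0,0,0.2,1],[0,0,0,0,0,0.2,1],[0,0,0,0,0,0.15,1],[0,0,0,-0.088,0.166,0,1],[0,0,0,-0.088,0.166,0,1],[0,0,0,-0.088,0.166,0,1],[0,0,0,-0.088,0.166,0,1],[0,0,0,0,0,0,1],[0,0,0,0,0,0,1]]]'
python3 - <<'E'
from h import *
d=grab('wrist','w2.png')
print(manip.state()['tool_pos'])
ex=np.array([.966,.257,0]);ey=np.array([-.257,.966,0])
b=np.array([.5065,.0259,.168])
for k in(-.07,0,.07): print(proj(d,b+k*ey))
s=grab('side','s2.png')['frame'].astype(int);r=s[264:290,368:392];m=(r.max(2)<60);ys,xs=np.nonzero(m);print('knob side',xs.mean()+368,ys.mean()+264)
E
```

```text
time: 8.7
tool_pos: [0.5077, 0.0265, 0.2629]
tool_rot: [0.0, 0.992, 0.129, 0.0]
contact_force: [-0.9, 0.0, -0.5]
gripper_width: 1.001
[0.50787524 0.02607575 0.26284953]
[311.12476377 348.39644857]
[310.9198155  244.46621513]
[310.67397693 119.80031489]
knob side 379.3835616438356 280.90410958904107
```

View pics/w2.png

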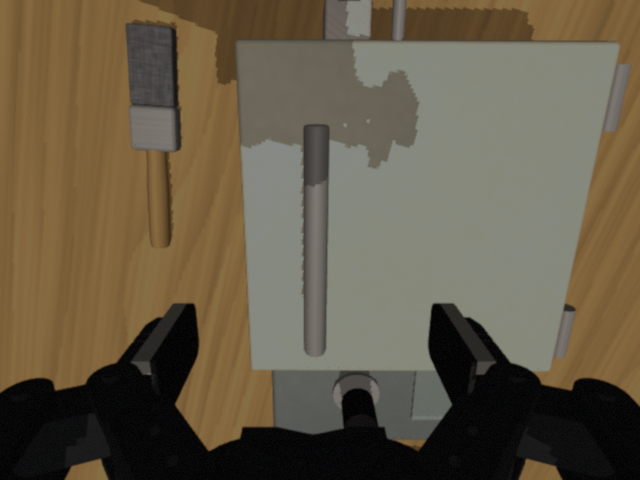

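Wrist view: bar from (316,125) to (315,355), a few mm off the prediction, so I correct by +2/−3 mm. Then down and grip.

```bash
python3 -m pendant '[[[0,0,0,0.008,-0.012,-0.1,1],[0,0,0,0,0,-0.12,1],[0,0,0,0,0,-0.1,1],[0,0,0,0,0,-0.06,1],[0,0,0,0,0,0,1],[0,0,0,0,0,0,0],[0,0,0,0,0,0,0],[0,0,0,0,0,0,0],[0,0,0,0,0,0,0],[0,0,0,0,0,0,0],[0,0,0,0,0,0,0],[0,0,0,0,0,0,0],[0,0,0,0,0,0,0],[0,0,0,0,0,0,0]]]'
python3 - <<'E'
import numpy as np
ex=np.array([.966,.257])
p=lambda t:np.array([-.185*np.cos(t)+.052*np.sin(t),.185*np.sin(t)+.052*np.cos(t)])
q=p(0)
for t in np.arange(.05,.82,.05).tolist():
    n=p(t);d=n-q;q=n;print(round(t,2),(np.r_[d[0]*ex,d[1]]/.25).round(3))
E
```

```text
time: 10.55
tool_pos: [0.5097, 0.0236, 0.1681]
tool_rot: [0.0, 0.992, 0.129, 0.0]
contact_force: [0.3, 0.7, 4.6]
gripper_width: 0.141
0.05 [0.011 0.003 0.037]
0.1 [0.013 0.003 0.036]
0.15 [0.014 0.004 0.035]
0.2 [0.016 0.004 0.035]
0.25 [0.018 0.005 0.034]
0.3 [0.019 0.005 0.033]
0.35 [0.021 0.006 0.032]
0.4 [0.022 0.006 0.031]
0.45 [0.024 0.006 0.029]
0.5 [0.025 0.007 0.028]
0.55 [0.027 0.007 0.027]
0.6 [0.028 0.007 0.025]
0.65 [0.029 0.008 0.024]
0.7 [0.03  0.008 0.022]
0.75 [0.031 0.008 0.021]
0.8 [0.032 0.009 0.019]
```

The grip width of 12 mm fits the bar. Lifting along the arc to about 0.5 rad first.

```bash
python3 -m pendant '[[[0,0,0,0.011,0.003,0.037,0],[0,0,0,0.013,0.003,0.036,0],[0,0,0,0.014,0.004,0.035,0],[0,0,0,0.016,0.004,0.035,0],[0,0,0,0.018,0.005,0.034,0],[0,0,0,0.019,0.005,0.033,0],[0,0,0,0.021,0.006,0.032,0],[0,0,0,0.022,0.006,0.031,0],[0,0,0,0.024,0.006,0.029,0],[0,0,0,0.025,0.007,0.028,0],[0,0,0,0,0,0,0]]]'
```

```text
time: 11.92
tool_pos: [0.5538, 0.0352, 0.2517]
tool_rot: [0.001, 0.992, 0.129, -0.003]
contact_force: [-10.5, -5.4, -2.0]
gripper_width: 0.135
```

```bash
python3 -m pendant '[[[0,0,0,0.027,0.007,0.027,0],[0,0,0,0.028,0.007,0.025,0],[0,0,0,0.029,0.008,0.024,0],[0,0,0,0.03,0.008,0.022,0],[0,0,0,0.031,0.008,0.021,0],[0,0,0,0.032,0.009,0.019,0],[0,0,0,0,0,0,0],[0,0,0,0,0,0,0],[0,0,0,0,0,0,0]]]'
python3 - <<'E'
from h import *
from scipy.optimize import brentq
p=manip.state()['tool_pos'];print(p)
# lid angle from bar height and from x along the arc
H=np.array([.6885,.0706]);x=(p[:2]-H)@[.966,.257];z=p[2]-.116
print('theta',np.arctan2(z,-x)-np.arctan2(.052,.185),'r',np.hypot(x,z),np.hypot(.185,.052))
s=grab('side','s3.png');t=grab('top','t3.png')
a=cv2.resize(s['frame'][140:260,220:350],None,fx=3,fy=3,interpolation=2);b=cv2.resize(t['frame'][190:310,220:350],None,fx=3,fy=3,interpolation=2)
cv2.imwrite('pics/c3.png',np.hstack([a,b]))
E
```

```text
time: 13.05
tool_pos: [0.5979, 0.0467, 0.2893]
tool_rot: [0.001, 0.992, 0.129, -0.002]
contact_force: [-14.8, -6.0, 7.7]
gripper_width: 0.139
[0.59794481 0.04665531 0.28926434]
theta 0.8013512432558124 r 0.19694448019363558 0.19216919628285903
```

View pics/c3.png

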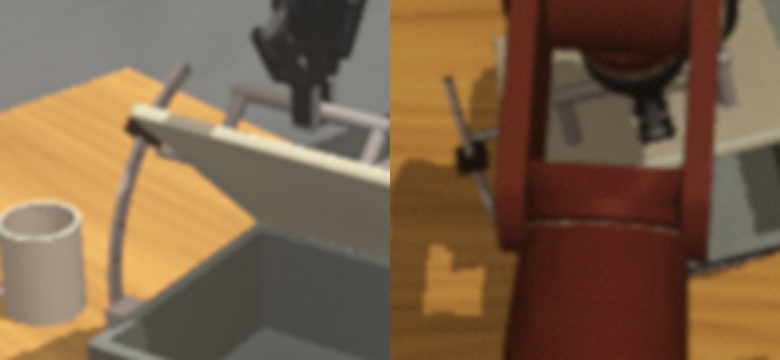

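Side crop: the marker is at about (140,130) and the pin is just visible behind the lid near (165,153). Top crop: the pin is at (472,137) and the marker at (471,157). A closer view with predicted pin ticks will check the angle.

Run:
```python
from h import *
s=load('s3');t=load('t3')
ex=np.array([.966,.257,0]);ey=np.array([-.257,.966,0]);H=np.array([.6885,.0706,.116])
pt=lambda r,a,y,n=0:H+ex*(-r*np.cos(a)+n*np.sin(a))+ey*y+np.array([0,0,r*np.sin(a)+n*np.cos(a)])
print('barL tri',tri([(t,276.7,223.3),(s,299,170.7)]),'pred',[pt(.185,a,.07,.052).round(4).tolist() for a in(.75,.8,.85)])
print('mk pred',[proj(t,pt(.165,a,.145)).round(1).tolist()+proj(s,pt(.165,a,.145)).round(1).tolist() for a in(.75,.8,.85)])
out=[]
for d,(x0,y0) in((t,(232,215)),(s,(255,165))):
    im=cv2.resize(d['frame'][y0:y0+45,x0:x0+45],None,fx=8.8,fy=8.8,interpolation=2)
    for a,c in((.7,(0,0,255)),(.8,(0,255,0)),(.9,(255,0,0))):
        for y in(.12,.145):
            u=proj(d,pt(.135,a,y));print(a,y,u.round(1));cv2.circle(im,tuple(int(v) for v in (u-[x0,y0]+.5)*8.8),3,c,-1)
    out.append(im)
cv2.imwrite('pics/c4.png',np.hstack(out))
```

```text
barL tri [0.57846131 0.10869529 0.28033825] pred [[0.574, 0.1125, 0.2802], [0.582, 0.1147, 0.2849], [0.5903, 0.1169, 0.2893]]
mk pred [[248.4, 245.4, 267.0, 187.1], [247.4, 242.7, 268.3, 184.0], [246.5, 239.9, 269.7, 180.9]]
0.7 0.12 [258.4 237.3]
0.7 0.145 [248.5 239.8]
0.8 0.12 [257.  233.1]
0.8 0.145 [247.  235.6]
0.9 0.12 [255.5 228.5]
0.9 0.145 [245.4 231.1]
0.7 0.12 [280.2 196.3]
0.7 0.145 [271.8 193.9]
0.8 0.12 [282.2 191.2]
0.8 0.145 [273.9 188.9]
0.9 0.12 [284.5 186.3]
0.9 0.145 [276.1 184. ]
```

View pics/c4.png

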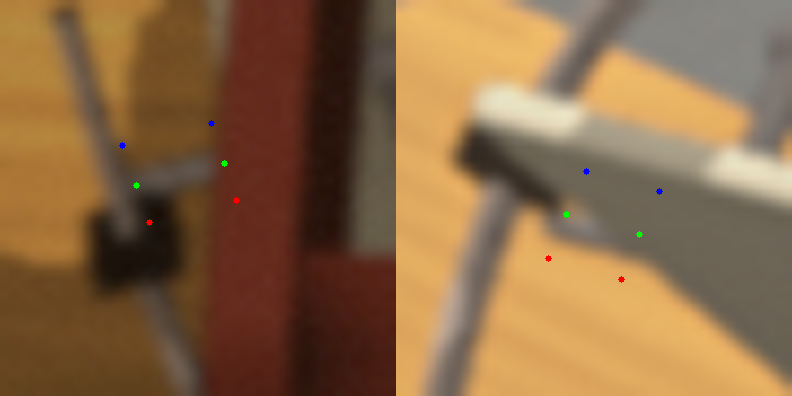

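The marker fits 0.80 rad. The pin reads about 0.79 in the top view and 0.77 in the side view, and the triangulated bar end gives about 0.77. I'll raise it about 0.025 rad and check stillness.

```bash
python3 -m pendant '[[[0,0,0,0.008,0.002,0.005,0],[0,0,0,0.008,0.002,0.005,0],[0,0,0,0,0,0,0],[0,0,0,0,0,0,0],[0,0,0,0,0,0,0],[0,0,0,0,0,0,0]]]'
python3 - <<'E'
from h import *
t=grab('top','t5.png');s=grab('side','s5.png')
im=[cv2.resize(d['frame'][y0:y0+45,x0:x0+45],None,fx=8.8,fy=8.8,interpolation=2) for d,(x0,y0) in((t,(232,215)),(s,(255,165)))]
cv2.imwrite('pics/c5.png',np.hstack(im));p=manip.state();print(p['time'],p['tool_pos'],p['contact_force'],abs(p['joint_vel']).max())
E
```

```text
time: 13.9
tool_pos: [0.6015, 0.0476, 0.2913]
tool_rot: [0.001, 0.992, 0.129, -0.003]
contact_force: [-15.1, -6.3, 7.1]
gripper_width: 0.138
14.0 [0.60148472 0.04756975 0.29127327] [-14.55357258  -5.73950952   6.16184547] 0.0015696307991742054
```

View pics/c5.png

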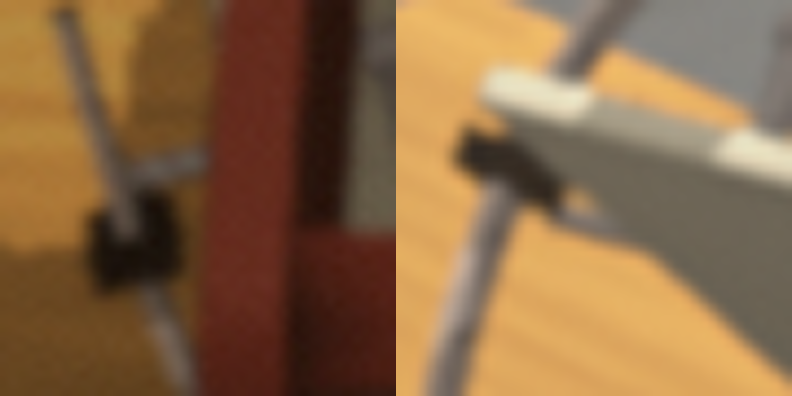

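In the side view the pin now meets the marker's point at about (560,205). In both views it lies on the 0.80 rad tick, and the arm is still, so I'm handing in.

```bash
python3 -c "
from plant import manip
print(manip.job_done())"
```

```text
the job is handed in; nothing more can be done
None
```

I pulled the vent knob up to its stop and pushed it home. Then I lifted the lid by its bar handle to the marker and handed in at about 14 s, still holding it. No verdict was reported.

- **Vent:** The tool rose 30 mm and then stopped moving while the force climbed to 24 N. It came back to its starting height with about 23 N of push. I took no separate close look at the knob after letting go. A rough check of its position in the side view came out 2.6 px lower than at the start. I put that down to a different way of picking out the dark pixels, and a knob left up would have read higher.
- **Lid angle:** I measured the marker at about 0.80 rad. Before the last small lift, the lid read 0.77 to 0.80 rad, depending on the method. After it, the pin lies at about 0.80 rad in both the top and side views and meets the marker's point. I put the remaining uncertainty at about 0.02 to 0.03 rad, against the 0.06 rad allowed.
- **Disagreement:** The tool's distance from the hinge came out about 5 mm larger than the handle's drawn radius. That suggests a small slip along the fingers or an error in my hinge position, so I went by the pin in the images.
- **Hold:** The fingers closed to 12 mm on the bar, the last wrist force was about 17 N, and joint speeds were below 0.002 rad/s.
- **Marker, tray, mug and brush:** I touched none of them, but I did not measure their final positions.

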